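Fold down the ratchet clamp onto a screen frame

ROBOT

A 6-joint arm with a two-finger parallel gripper is mounted at the origin on the work surface. World frame = base frame: x ahead of the robot, y to its left, z up, the work surface at z = 0. Lengths are in m, angles in rad, forces in N, time in s.
With the tool pointing down it reaches from about 0.275 to 0.825 m from the base axis. Payload 5.2 kg.
Tool frame: the origin (TCP) lies where the fingers leave the gripper's body, on its centre line; the fingertips stand 84 mm ahead of it and the grasp point (between the pads) lies 65 mm ahead of it; z points along the fingers, y is the line along which they close (so a half turn about z gives the same grasp; the last joint's range is limited). The gripper opens to 93 mm and grips with 3 to 60 N. Pads are 15 mm wide; open, the fingers measure 128 mm over their backs; the gripper's body (75 mm by 188 mm) begins 65 mm behind the grasp point.
Start: joints at [0.943, 0.259, 1.535, -0, 1.348, -0.203], TCP at [0.227, 0.501, 0.303] pointing down, gripper open.
Joint ranges: [-3.14, 3.14], [-0.91, 2.08], [0.19, 2.58], [-1.22, 4.36], [0.22, 2.71], [-3.12, 3.12]. Speed limits (rad/s): [2.57, 2.57, 3.14, 3.14, 3.14, 3.14].

INTERFACE

Orientations are given as a unit quaternion [w, x, y, z].
In Python, from station import arm gives the robot as it stands.
- The arm moves only by the shell command python3 -m creep 'ROWS' [OPENING] [FORCE]. ROWS is JSON, a list of rows, each an object of numbers: "dx", "dy", "dz": the shift along the tool's x, y, z as a fraction of full scale; "wx", "wy", "wz": the turn, a rotation vector about the tool's x, y, z as a fraction of full scale. In form: [{"dx": .., "dy": .., "dz": .., "wx": .., "wy": .., "wz": ..}, ...]. A call has 1 to 5 rows; each row shifts and turns the commanded pose from where the row before left it, along the tool's axes as they then stand; what a row does not reach is not made up. Full scale, the value 1, is 0.03 m for a shift and 4 degrees for a turn. A row lasts 1/10 s, in which the tool goes at most 50 mm and 8.59 degrees, less where a joint would pass 70% of its speed; a pose out of reach is approached as far as the arm can. A call with a number of a shift or a turn outside -1 to 1 is refused whole. A call with a gripper value outside its range is refused whole. OPENING is the opening, from -1 (shut) to 1 (fully open), so that 0 is half open, set as the call begins (- or left out, the last holds). The fingers move at their own pace and stop on an object; FORCE is the grip in N (left out, the last holds). Time passes only in rows, so rows that do not move let the fingers close. It gives the time, the measured TCP pose, the force, the opening and the grip force at its end, in the units of the state.
- arm.observe(): the state, without advancing time (a new reading comes with each control period).
- arm.camera(name): name is "side" or "top"; returns (picture, depth): 480x640x3 uint8, red, green, blue; 480x640 float32, m along the optical axis (not along the pixel's ray), 0 where there is no reading.
- arm.calibration(name): a dict with "vfov" (degrees; the focal length in pixels is half the picture's height over the tangent of half this angle, whatever the lens; pixels are square), "cx", "cy" (the principal point, pixels), "k1" (the pictures are not rectified: a ray, as slopes to the right and down, at radius r is drawn at 1 + k1 r^2 times it, then the intrinsics apply), "camera_from_world" (4x4, takes a point from world to camera coordinates). Camera axes: x right, y down, z forward; pixel columns grow to the right and rows downward; lengths in m; the calibration is good to about 2 mm. A picture is of the moment at which its call begins. calibration takes no time and is no camera call.
- arm.job_done(): hands the job in; it is judged then, once.
The state is a dict: "clock": time; "qpos": joint angles; "qd": joint speeds; "joint_efforts": joint torques, N m; "eef_pos": TCP position; "eef_rot": TCP orientation; "force": force on the tool from outside, world axes, zero at the start; "moment": the same for the moment, N m; "grip_width": finger opening in m; "finger_force": force on a finger pad.
Only numpy, scipy, OpenCV 4.12 (cv2) and the standard library are available. Lean on these libraries where they do the work, as an engineer would, in place of code of your own. Each camera call takes 0.05 s, during which the arm holds its last target. There are 200 camera calls.

TASK

Clamp the bare aluminium screen frame: press the orange release tab of the ratchet pawl all the way down (it stays down by itself), then push the black handle of the raised green hold-down arm down past its teeth until the rubber foot rests on the frame's rail. Work by touch, nothing needs gripping: lift or carry nothing, do not force the arm down past the engaged pawl, and leave the frame, tape rolls, ink jars and squeegee where they are.

Things in the scene. Friction and masses are not known exactly. Their poses are not given: they have to be found in the camera images.
- clamp: green steel clamp, bolted to the table; its base plate is 200 x 115 x 8 mm. Origin on the table below the middle of the arm's hinge; +x is the horizontal direction in which the hold-down arm points, +z up, +y the side that carries the toothed steel disc, the pawl and its tab. Its place and yaw change from start to start.
- hinge (a point): middle of the arm's hinge axis, 85 mm above the table. The axis is horizontal, along the clamp's y; the disc's teeth reach 62 mm from it.
- holdarm (a joint): angle (rad) of the hold-down arm. 0 = raised 0.95 rad above level; it grows as the arm goes down, 0.95 = level, with the rubber foot on the 25 mm high frame rail. It starts between 0.01 and 0.13, raised. With the pawl engaged a tooth blocks it at about 0.17. Its hinge is stiff: it stays where it is left and takes about 4 to 8 N at the handle to push down.
- handle (a point): centre of the arm's black crossbar handle, 200 mm from the hinge axis: a round bar 26 mm thick, 126 mm long, parallel to the hinge axis. As the arm goes down it follows an arc about the hinge, moving down and away from the hinge; with the arm level its centre is 85 mm above the table. Push on its top side. The green bar of the arm (20 mm wide, 22 mm high) runs from the hinge to its middle.
- foot (a point): lowest point of the rubber foot (28 mm across) under the arm, 130 mm out from the hinge along the arm and 60 mm below its centre line. When clamped it rests on the frame rail next to the clamp, 25 mm above the table.
- pawl (a joint): angle (rad) of the ratchet pawl. 0 = engaged in the teeth (the start); it grows as the tab is pressed down, clears the teeth at about 0.22 and stops at 0.40. No spring: it stays where it is left. About 3 N at the tab moves it.
- tab (a point): centre of the top face of the orange, ribbed release tab: a plate 50 mm (along the clamp's x) x 40 mm (along y) x 7 mm, level when engaged, its top 93.5 mm above the table. Pressing it fully lowers this point about 25 mm and shifts it about 10 mm away from the hinge as the tab tilts by 0.40 rad. The pawl's pivot is 58 mm from this point towards the hinge and 38 mm below it. The space above is free.
- screen_frame: loose bare aluminium frame, 200 x 260 mm outside, rails 25 mm wide and 25 mm high, 0.55 kg, flat on the table beside the clamp with one 260 mm rail under the foot. Origin under its middle; x across (200 mm), y along (260 mm). Not to be moved.
- tape_clear: loose roll of buff tape lying flat inside the frame, 90 mm across, 48 mm high; origin under its middle. Leave alone.
- tape_white: loose roll of white tape lying flat, 100 mm across, 36 mm high; origin under its middle. Leave alone.
- ink_purple: loose white ink jar with purple lid, 70 mm across, 75 mm high; origin under its middle. Leave alone.
- ink_pink: the same with pink lid. Leave alone.
- ink_teal: the same with teal lid. Leave alone.
- squeegee: loose squeegee lying flat: wooden handle with pink blade, 69 mm (x) by 200 mm (y), 22 mm high; origin under it. Leave alone.

How it is judged:
On the way, in this order (a step that is already met when the one before it is completed fails the run):
1. the pawl is pressed free, with the arm still raised (value of joint pawl above 0.28 rad and value of joint holdarm below 0.3 rad), for 0.1 s.
2. the arm is pushed down past its teeth until the foot is on the rail (value of joint holdarm above 0.925 rad), for 0.1 s.
At the end, for the whole second after the job is handed in: The arm is down and still, its foot on the rail (arm angle above 0.925, i.e. the foot within about 3 mm of full contact); the pawl is still released (above 0.22); the frame is within 15 mm and each bystander within 30 mm of where it started (value of joint holdarm above 0.925 rad and value of joint pawl above 0.22 rad and velocity of joint holdarm between -0.05 and 0.05 rad/s and distance of screen_frame from where it was at the start of the episode below 0.015 m and linear speed of screen_frame below 0.02 m/s and distance of each of tape_clear, tape_white, ink_purple, ink_pink, ink_teal, squeegee from where it was at the start of the episode below 0.03 m); the robot touches nothing.
It fails at once if the arm is forced down while the pawl is engaged (value of joint holdarm above 0.3 rad and value of joint pawl below 0.1 rad).
It fails at once if the screen frame is lifted or shoved (more than 15 mm) (distance of screen_frame from where it was at the start of the episode above 0.015 m or height (world z) of screen_frame above 0.01 m).
It fails at once if a bystander is moved more than 30 mm or lifted (distance of any of tape_clear, tape_white, ink_purple, ink_pink, ink_teal, squeegee from where it was at the start of the episode above 0.03 m or height (world z) of any of tape_clear, tape_white, ink_purple, ink_pink, ink_teal, squeegee above 0.02 m).
It also fails if it takes over 51 s, if anything falls off the work surface, if the arm or the gripper's body presses on something with over 40 N, if the wrist force passes 120 N, or if a joint passes its speed limit or range.

## Working session

There is one attempt and no reset: what is moved stays moved. The work goes in short steps, Python scripts to look and compute and a shell command to move; the robot and the scene stay as the last step left them, time stands still between calls to the robot, and variables do not carry over. Pictures are saved under pics/ and viewed, at most 10 in all, crops included, and the job is handed in when it is done.

```bash
mkdir -p pics; ls; cat > h.py <<'E'
import numpy as np, cv2
from station import arm
def ray(name,u,v):
    c=arm.calibration(name); f=240/np.tan(np.radians(c["vfov"]/2))
    d=np.array([(u-c["cx"])/f,(v-c["cy"])/f]); s=d.copy()
    for _ in range(20): s=d/(1+c["k1"]*(s@s))
    T=np.linalg.inv(np.array(c["camera_from_world"]))
    return T[:3,3],T[:3,:3]@np.array([s[0],s[1],1.])
def onz(name,u,v,z):
    o,d=ray(name,u,v); return o+d*(z-o[2])/d[2]
def dep(name,u,v,D):
    o,d=ray(name,u,v); return o+d*D
E
python3 - <<'E'
from h import *
for n in("side","top"):
    p,d=arm.camera(n); cv2.imwrite(f"pics/{n}0.png",p[:,:,::-1]); np.savez(f"{n}0.npz",p=p,d=d)
    print(n,ray(n,320,240))
o=arm.observe();print(o["eef_pos"],o["eef_rot"],o["clock"],o["force"])
E
```

```text
pics
side (array([ 0.2775161 , -0.36909606,  0.77769299]), array([ 0.37220269,  0.54539039, -0.75121914]))
top (array([0.49646003, 0.07338625, 1.06904518]), array([ 0.11613237,  0.02262381, -0.99309777]))
[0.22644569 0.5008392  0.30199262] [-3.37121395e-04  2.10813507e-01  9.77525943e-01 -7.63212602e-04] 0.1 [0.03081059 0.25026212 0.92508747]
```

View pics/top0.png

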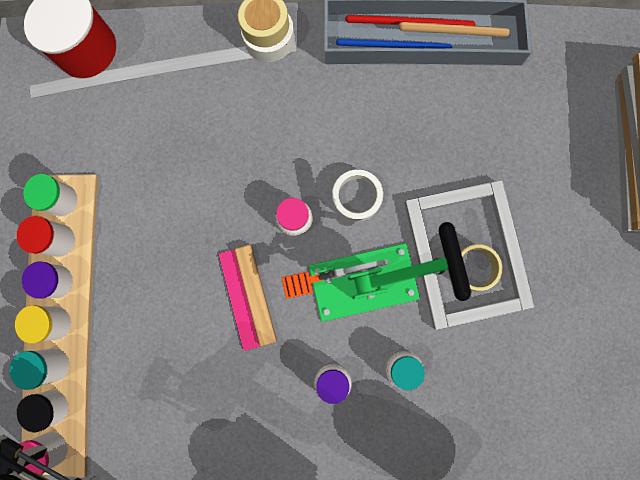

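View pics/side0.png

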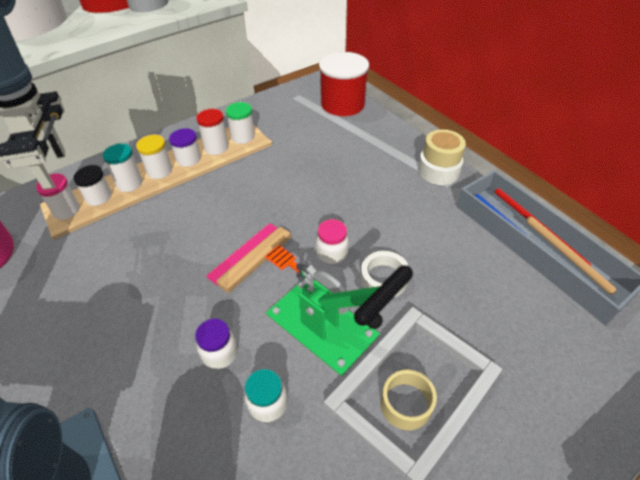

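The top view shows the orange tab at about (297,285), the black handle from (447,228) to (462,295), and the hinge near (362,280). The side view shows the tab at (282,259) and the handle from (365,315) to (403,275), with the space above both free.

```bash
python3 - <<'E'
from h import *
def cent(n,f,box):
    z=np.load(f"{n}0.npz");p=z["p"].astype(int);D=z["d"];m=np.zeros(D.shape,bool)
    x0,y0,x1,y1=box; m[y0:y1,x0:x1]=f(p)[y0:y1,x0:x1]
    k,l,s,c=cv2.connectedComponentsWithStats(m.astype(np.uint8)); i=1+s[1:,4].argmax(); m=l==i
    v,u=np.where(m&(D>0)); P=np.array([dep(n,a,b,D[b,a]) for a,b in zip(u,v)])
    return m,c[i],P
org=lambda p:(p[...,0]>180)&(p[...,1]<130)&(p[...,2]<70)
blk=lambda p:p.max(-1)<45
for n,bt,bh in(("top",(270,260,325,310),(425,210,485,310)),("side",(255,235,310,280),(345,255,420,335))):
    m,c,P=cent(n,org,bt); q=cv2.minAreaRect(cv2.findContours(m.astype(np.uint8),0,2)[0][0])
    print(n,"tab",c,q,onz(n,*q[0],.0935),"depth med",np.median(P,0),P.min(0),P.max(0))
    m,c,P=cent(n,blk,bh); q=cv2.minAreaRect(max(cv2.findContours(m.astype(np.uint8),0,2)[0],key=len))
    print(n,"handle",c,q,"med",np.median(P,0),"top z",np.percentile(P[:,2],[5,50,95]))
    P=P[P[:,2]>.18]; mu=P.mean(0); print(mu,np.linalg.svd(P-mu,full_matrices=False)[2][0],np.ptp(P,0))
m,c,P=cent("top",lambda p:(p[...,1]>150)&(p[...,0]<80)&(p[...,2]<120),(300,230,430,330))
P=P[P[:,2]<.02]; r=cv2.minAreaRect((P[:,:2]*1000).astype(np.float32)); print("base",r)
E
```

```text
top tab [294.76240209 285.08877285] ((294.4058837890625, 285.07647705078125), (21.367652893066406, 22.452302932739258), 77.47119140625) [0.52780416 0.14190991 0.0935    ] depth med [0.52795679 0.14086804 0.09298668] [ 0.5060726   0.11884773 -0.00250897] [0.5500232  0.17367138 0.09821174]
top handle [454.34688995 261.07097289] ((454.380126953125, 261.14508056640625), (80.0528564453125, 16.547393798828125), 75.57923126220703) med [ 0.56020558 -0.11495313  0.24751428] top z [0.2400499  0.24751428 0.2510384 ]
[ 0.56013058 -0.11483505  0.24682807] [-0.97431669 -0.22504333  0.00790549] [0.12107897 0.04569937 0.02142451]
side tab [281.4957265  258.15669516] ((283.8800354003906, 259.34002685546875), (34.84829330444336, 18.151470184326172), 34.695152282714844) [0.5304667  0.12754996 0.0935    ] depth med [0.53044409 0.13376673 0.09204223] [ 0.5041636   0.09223721 -0.00113302] [0.58588861 0.22927945 0.09603586]Traceback (most recent call last):
  File "<stdin>", line 13, in <module>
  File "<stdin>", line 6, in cent
  File "h.py", line 12, in dep
    o,d=ray(name,u,v); return o+d*D
        ~~~^^^^^^^^^^
  File "h.py", line 4, in ray
    c=arm.calibration(name); f=240/np.tan(np.radians(c["vfov"]/2))
ValueError: time passes only in moves, steps and waits
```

```bash
python3 -m creep '[{"wz":1},{"wz":1},{"wz":1},{"wz":1},{"wz":1}]' -1 20; python3 -m creep '[{"wz":1},{"wz":1},{"wz":1},{"wz":1},{"wz":1}]'; python3 -m creep '[{"wz":1},{"wz":1},{"wz":1},{"wz":0.2},{"wz":0}]'
python3 -m creep '[{"dx":-1,"dy":0.5},{"dx":-1,"dy":0.5},{"dx":-1,"dy":0.5},{"dx":-1,"dy":0.5},{"dx":-1,"dy":0.5}]'
python3 -m creep '[{"dx":-1,"dy":0.5},{"dx":-1,"dy":0.5},{"dx":-1,"dy":0.5},{"dx":-1,"dy":0.5},{"dx":0,"dy":0}]'
python3 - <<'E'
from h import *
from scipy.spatial.transform import Rotation as R
o=arm.observe();M=R.from_quat(o["eef_rot"],scalar_first=True).as_matrix()
print(M.round(3),o["eef_pos"],o["clock"],o["force"],o["grip_width"])
print("to tab (rows units)",M.T@(np.array([.528,.139,.0935+.084])-o["eef_pos"])/.03)
E
```

```text
[[-0.911  0.412 -0.001]
 [ 0.412  0.911 -0.001]
 [ 0.    -0.002 -1.   ]] [0.22644569 0.5008392  0.30199262] 0.1 [0.03081059 0.25026212 0.92508747] 0.09283293670692312
to tab (rows units) [-14.130846    -6.8395837    4.15617119]schema error: expected keys dx, dy, dz, wx, wy, wz
schema error: expected keys dx, dy, dz, wx, wy, wz
schema error: expected keys dx, dy, dz, wx, wy, wz
schema error: expected keys dx, dy, dz, wx, wy, wz
schema error: expected keys dx, dy, dz, wx, wy, wz
```

```bash
python3 -m creep '[{"dx":0,"dy":0,"dz":0,"wx":0,"wy":0,"wz":1},{"dx":0,"dy":0,"dz":0,"wx":0,"wy":0,"wz":1},{"dx":0,"dy":0,"dz":0,"wx":0,"wy":0,"wz":1},{"dx":0,"dy":0,"dz":0,"wx":0,"wy":0,"wz":1},{"dx":0,"dy":0,"dz":0,"wx":0,"wy":0,"wz":1}]' -1 20
python3 -m creep '[{"dx":0,"dy":0,"dz":0,"wx":0,"wy":0,"wz":1},{"dx":0,"dy":0,"dz":0,"wx":0,"wy":0,"wz":1},{"dx":0,"dy":0,"dz":0,"wx":0,"wy":0,"wz":1},{"dx":0,"dy":0,"dz":0,"wx":0,"wy":0,"wz":1},{"dx":0,"dy":0,"dz":0,"wx":0,"wy":0,"wz":1}]'
python3 -m creep '[{"dx":0,"dy":0,"dz":0,"wx":0,"wy":0,"wz":1},{"dx":0,"dy":0,"dz":0,"wx":0,"wy":0,"wz":1},{"dx":0,"dy":0,"dz":0,"wx":0,"wy":0,"wz":1},{"dx":0,"dy":0,"dz":0,"wx":0,"wy":0,"wz":0.2},{"dx":0,"dy":0,"dz":0,"wx":0,"wy":0,"wz":0}]'
cat > s.py <<'E'
from h import *
import sys
from scipy.spatial.transform import Rotation as R
o=arm.observe();M=R.from_quat(o["eef_rot"],scalar_first=True).as_matrix()
print(M.round(3).tolist(),o["eef_pos"],o["clock"],o["force"],o["grip_width"])
t=np.array(eval(sys.argv[1]))+[0,0,.084]
print("rows units to go",M.T@(t-o["eef_pos"])/.03)
E
python3 s.py '[.528,.139,.0935]'
```

```text
clock: 0.6
eef_pos: [0.2265, 0.5009, 0.3023]
eef_rot: [-0.0, 0.379, 0.926, -0.001]
force: [0.9, -0.3, -0.3]
grip_width: 0.0575
finger_force: 0.0
clock: 1.1
eef_pos: [0.2265, 0.5009, 0.3022]
eef_rot: [-0.0, 0.534, 0.846, -0.001]
force: [0.3, 0.3, 0.2]
grip_width: 0.0176
finger_force: 0.0
clock: 1.6
eef_pos: [0.2266, 0.501, 0.3024]
eef_rot: [0.0, 0.623, 0.782, -0.0]
force: [-0.2, 0.1, 0.6]
grip_width: 0.0004
finger_force: 0.0
[[-0.224, 0.975, -0.0], [0.975, 0.224, -0.001], [-0.0, -0.0, -1.0]] [0.22659284 0.50100956 0.30244156] 1.6 [-0.18144388  0.12236237  0.6115088 ] 0.00037308372943042163
rows units to go [-14.00679373   7.09484784   4.16775604]
```

```bash
python3 -m creep '[{"dx":-1,"dy":0.5,"dz":0,"wx":0,"wy":0,"wz":0},{"dx":-1,"dy":0.5,"dz":0,"wx":0,"wy":0,"wz":0},{"dx":-1,"dy":0.5,"dz":0,"wx":0,"wy":0,"wz":0},{"dx":-1,"dy":0.5,"dz":0,"wx":0,"wy":0,"wz":0},{"dx":-1,"dy":0.5,"dz":0,"wx":0,"wy":0,"wz":0}]'
python3 -m creep '[{"dx":-1,"dy":0.5,"dz":0,"wx":0,"wy":0,"wz":0},{"dx":-1,"dy":0.5,"dz":0,"wx":0,"wy":0,"wz":0},{"dx":-1,"dy":0.5,"dz":0,"wx":0,"wy":0,"wz":0},{"dx":-1,"dy":0.5,"dz":0,"wx":0,"wy":0,"wz":0},{"dx":-1,"dy":0.5,"dz":0,"wx":0,"wy":0,"wz":0}]'
python3 -m creep '[{"dx":-1,"dy":0.5,"dz":0,"wx":0,"wy":0,"wz":0},{"dx":-1,"dy":0.5,"dz":0.5,"wx":0,"wy":0,"wz":0},{"dx":-1,"dy":0.5,"dz":1,"wx":0,"wy":0,"wz":0},{"dx":-1,"dy":0.5,"dz":1,"wx":0,"wy":0,"wz":0},{"dx":0,"dy":0,"dz":0.5,"wx":0,"wy":0,"wz":0}]'
python3 s.py '[.528,.139,.0935]'
python3 - <<'E'
from h import *
a=[]
for n,x,y in(("top",220,180),("side",210,170)):
    p,d=arm.camera(n); a.append(cv2.resize(p[y:y+180,x:x+260,::-1],None,fx=1.5,fy=1.5,interpolation=2))
cv2.imwrite("pics/a1.png",np.hstack(a))
E
```

```text
clock: 2.1
eef_pos: [0.3337, 0.3705, 0.3027]
eef_rot: [-0.0, 0.623, 0.782, -0.0]
force: [0.3, 0.3, -0.3]
grip_width: 0.0003
finger_force: 0.0
clock: 2.6
eef_pos: [0.4403, 0.2409, 0.3028]
eef_rot: [-0.0, 0.623, 0.782, 0.0]
force: [0.1, 0.2, 0.0]
grip_width: 0.0007
finger_force: 0.0
clock: 3.1
eef_pos: [0.5263, 0.1352, 0.2102]
eef_rot: [-0.0, 0.624, 0.781, -0.001]
force: [-0.2, 0.2, 0.4]
grip_width: 0.0004
finger_force: 0.0
[[-0.221, 0.975, -0.002], [0.975, 0.221, -0.001], [-0.001, -0.002, -1.0]] [0.5263397  0.13520631 0.21016795] 3.1 [-0.22479716  0.23298528  0.38643116] 0.00036361913331883766
rows units to go [0.11206015 0.0840544  1.08867045]
```

View pics/a1.png

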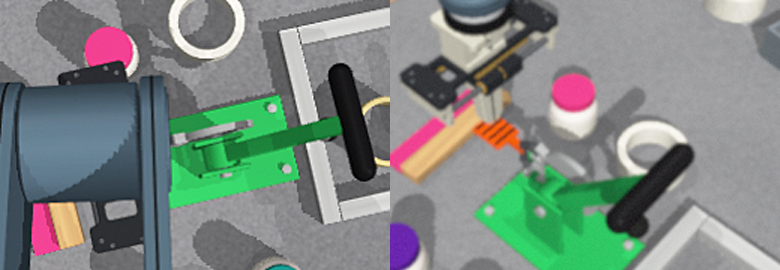

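The crop shows the closed fingertips (side half, about (490,115)) right above the orange tab (498,135). I'll press down now.

```bash
python3 -m creep '[{"dx":0.1,"dy":0.1,"dz":0.5,"wx":0,"wy":0,"wz":0},{"dx":0,"dy":0,"dz":0.4,"wx":0,"wy":0,"wz":0},{"dx":0,"dy":0,"dz":0.2,"wx":0,"wy":0,"wz":0},{"dx":0,"dy":0,"dz":0.1,"wx":0,"wy":0,"wz":0},{"dx":0,"dy":0,"dz":0.1,"wx":0,"wy":0,"wz":0}]'
python3 -m creep '[{"dx":0,"dy":0,"dz":0.1,"wx":0,"wy":0,"wz":0},{"dx":0,"dy":0,"dz":0.1,"wx":0,"wy":0,"wz":0},{"dx":0,"dy":0,"dz":0.1,"wx":0,"wy":0,"wz":0},{"dx":0,"dy":0,"dz":0.1,"wx":0,"wy":0,"wz":0},{"dx":0,"dy":0,"dz":0,"wx":0,"wy":0,"wz":0}]'
```

```text
clock: 3.7
eef_pos: [0.527, 0.1428, 0.1745]
eef_rot: [-0.0, 0.623, 0.782, 0.001]
force: [-2.3, 2.9, 4.6]
grip_width: 0.0005
finger_force: 2.1
clock: 4.2
eef_pos: [0.5273, 0.1432, 0.1622]
eef_rot: [-0.0, 0.623, 0.782, 0.001]
force: [-1.5, 6.2, 3.4]
grip_width: 0.0006
finger_force: 2.5
```

```bash
python3 -m creep '[{"dx":0.05,"dy":0,"dz":0.1,"wx":0,"wy":0,"wz":0},{"dx":0.05,"dy":0,"dz":0.1,"wx":0,"wy":0,"wz":0},{"dx":0.05,"dy":0,"dz":0.1,"wx":0,"wy":0,"wz":0},{"dx":0,"dy":0,"dz":0,"wx":0,"wy":0,"wz":0}]'
python3 -m creep '[{"dx":0,"dy":0,"dz":0.1,"wx":0,"wy":0,"wz":0},{"dx":0,"dy":0,"dz":0,"wx":0,"wy":0,"wz":0}]'
```

```text
clock: 4.6
eef_pos: [0.527, 0.1458, 0.1558]
eef_rot: [0.002, 0.623, 0.782, 0.0]
force: [-7.7, -1.2, 23.2]
grip_width: 0.0003
finger_force: 11.1
clock: 4.8
eef_pos: [0.527, 0.1458, 0.1551]
eef_rot: [0.002, 0.623, 0.782, 0.001]
force: [-13.3, -2.7, 42.1]
grip_width: 0.0007
finger_force: 19.3
```

Hard stop reached at about 22 mm of travel. I'll back off, move over towards the handle and check the tab.

```bash
python3 -m creep '[{"dx":0,"dy":0,"dz":-0.5,"wx":0,"wy":0,"wz":0},{"dx":0,"dy":0,"dz":-1,"wx":0,"wy":0,"wz":0},{"dx":0,"dy":0,"dz":-1,"wx":0,"wy":0,"wz":0},{"dx":0,"dy":0,"dz":-1,"wx":0,"wy":0,"wz":0},{"dx":0,"dy":0,"dz":-1,"wx":0,"wy":0,"wz":0}]'
python3 -m creep '[{"dx":0,"dy":0,"dz":-1,"wx":0,"wy":0,"wz":0},{"dx":0,"dy":0,"dz":-1,"wx":0,"wy":0,"wz":0},{"dx":0,"dy":0,"dz":-1,"wx":0,"wy":0,"wz":0},{"dx":0,"dy":0,"dz":0,"wx":0,"wy":0,"wz":0}]'
python3 s.py '[.560,-.115,.25]'
python3 - <<'E'
from h import *
p,d=arm.camera("side"); np.savez("side1.npz",p=p,d=d)
a=[cv2.resize(q[210:340,230:430,::-1],None,fx=2,fy=2,interpolation=2) for q in(np.load("side0.npz")["p"],p)]
cv2.imwrite("pics/a2.png",np.hstack(a))
for k in(0,1):
    z=np.load(f"side{k}.npz");q=z["p"].astype(int);m=(q[...,0]>180)&(q[...,1]<130)&(q[...,2]<70)
    m[:235]=0;m[280:]=0;m[:,:255]=0;m[:,310:]=0;v,u=np.where(m); print(len(u),u.mean(),v.mean(),u.min(),v.min())
E
```

```text
clock: 5.3
eef_pos: [0.5262, 0.1457, 0.2857]
eef_rot: [0.001, 0.624, 0.782, -0.0]
force: [0.5, -0.2, -0.8]
grip_width: 0.0006
finger_force: 0.0
clock: 5.7
eef_pos: [0.5278, 0.1459, 0.3791]
eef_rot: [0.004, 0.624, 0.782, 0.002]
force: [0.6, -0.2, 1.0]
grip_width: 0.0005
finger_force: 0.0
[[-0.222, 0.975, 0.009], [0.975, 0.222, -0.001], [-0.003, 0.008, -1.0]] [0.52775906 0.14592213 0.37910001] 5.7 [ 0.62078978 -0.22061686  0.9626705 ] 0.0004935381105255958
rows units to go [-8.7148624  -0.89760973  1.51832115]
351 281.4957264957265 258.15669515669515 265 245
170 280.25882352941176 264.4294117647059 265 255
```

View pics/a2.png

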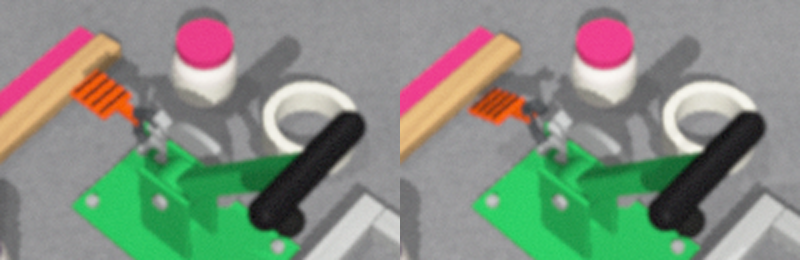

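The right half shows the tab (500,105) tilted down compared with the left half, and the arm and handle have not moved. Next I go over the handle.

```bash
python3 -m creep '[{"dx":-1,"dy":-0.1,"dz":0,"wx":0,"wy":0,"wz":0},{"dx":-1,"dy":-0.1,"dz":0,"wx":0,"wy":0,"wz":0},{"dx":-1,"dy":-0.1,"dz":0,"wx":0,"wy":0,"wz":0},{"dx":-1,"dy":-0.1,"dz":0,"wx":0,"wy":0,"wz":0},{"dx":-1,"dy":-0.1,"dz":0,"wx":0,"wy":0,"wz":0}]'
python3 -m creep '[{"dx":-1,"dy":-0.1,"dz":0,"wx":0,"wy":0,"wz":0},{"dx":-1,"dy":-0.1,"dz":0,"wx":0,"wy":0,"wz":0},{"dx":-1,"dy":-0.1,"dz":0,"wx":0,"wy":0,"wz":0},{"dx":-0.7,"dy":-0.1,"dz":0.5,"wx":0,"wy":0,"wz":0},{"dx":0,"dy":0,"dz":0,"wx":0,"wy":0,"wz":0}]'
python3 s.py '[.560,-.115,.25]'
python3 - <<'E'
import numpy as np
for a in np.arange(.86,-.01,-.086): print(round(a,3),"r",round(.2*np.cos(a)-.2*np.cos(.86),4),"tcp z",round(.182+.2*np.sin(a),4))
E
```

```text
clock: 6.25
eef_pos: [0.5444, -0.0047, 0.3727]
eef_rot: [-0.001, 0.624, 0.782, -0.001]
force: [0.5, -0.9, 0.0]
grip_width: 0.0006
finger_force: 0.0
clock: 6.75
eef_pos: [0.5569, -0.1167, 0.3556]
eef_rot: [-0.003, 0.625, 0.781, -0.002]
force: [-0.7, 0.5, 0.5]
grip_width: 0.0005
finger_force: 0.0
[[-0.219, 0.976, -0.006], [0.976, 0.219, 0.001], [0.002, -0.006, -1.0]] [ 0.5568913  -0.11673485  0.35560198] 6.75 [-0.68188014  0.48498157  0.48717354] 0.0005278132982212743
rows units to go [0.03209984 0.11804482 0.71945249]
0.86 r 0.0 tcp z 0.3336
0.774 r 0.0125 tcp z 0.3218
0.688 r 0.024 tcp z 0.309
0.602 r 0.0344 tcp z 0.2953
0.516 r 0.0435 tcp z 0.2807
0.43 r 0.0513 tcp z 0.2654
0.344 r 0.0578 tcp z 0.2495
0.258 r 0.0629 tcp z 0.233
0.172 r 0.0666 tcp z 0.2162
0.086 r 0.0688 tcp z 0.1992
0.0 r 0.0695 tcp z 0.182
```

```bash
python3 -m creep '[{"dx":0,"dy":0.1,"dz":0.5,"wx":0,"wy":0,"wz":0},{"dx":0,"dy":0,"dz":0.25,"wx":0,"wy":0,"wz":0},{"dx":-0.2,"dy":0,"dz":0.2,"wx":0,"wy":0,"wz":0},{"dx":-0.2,"dy":0,"dz":0.2,"wx":0,"wy":0,"wz":0},{"dx":0,"dy":0,"dz":0,"wx":0,"wy":0,"wz":0}]'
python3 -m creep '[{"dx":-0.2,"dy":0,"dz":0.2,"wx":0,"wy":0,"wz":0},{"dx":-0.2,"dy":0,"dz":0.22,"wx":0,"wy":0,"wz":0},{"dx":-0.17,"dy":0,"dz":0.23,"wx":0,"wy":0,"wz":0},{"dx":-0.17,"dy":0,"dz":0.23,"wx":0,"wy":0,"wz":0},{"dx":0,"dy":0,"dz":0,"wx":0,"wy":0,"wz":0}]'
python3 s.py '[.560,-.115,.25]'
python3 - <<'E'
from h import *
p,d=arm.camera("side"); cv2.imwrite("pics/a3.png",cv2.resize(p[140:340,230:460,::-1],None,fx=2,fy=2,interpolation=2))
E
```

```text
clock: 7.25
eef_pos: [0.5635, -0.1255, 0.3246]
eef_rot: [-0.0, 0.624, 0.782, -0.0]
force: [-0.1, -0.4, 0.1]
grip_width: 0.0004
finger_force: 0.0
clock: 7.75
eef_pos: [0.5691, -0.1488, 0.2986]
eef_rot: [0.002, 0.624, 0.782, -0.0]
force: [0.9, -1.0, -0.1]
grip_width: 0.0005
finger_force: 0.4
[[-0.222, 0.975, 0.002], [0.975, 0.222, -0.003], [-0.003, 0.001, -1.0]] [ 0.56912978 -0.14884291  0.29864159] 7.75 [ 0.94698318 -0.9590857  -0.05114228] 0.0005286496416619935
rows units to go [ 1.16399178 -0.04545589 -1.18211858]
```

View pics/a3.png

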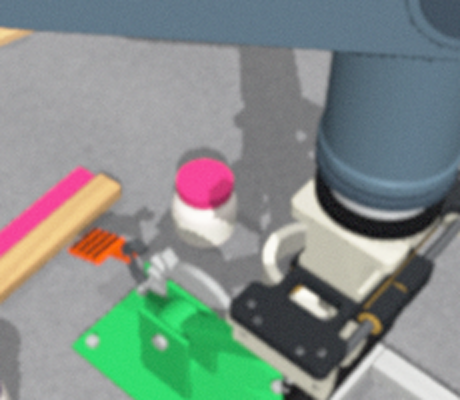

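The gripper hides the handle in this view and no force is felt, so I may have passed outside it. I'll check from the top.

```bash
python3 - <<'E'
from h import *
a=[]
for n,x,y in(("top",330,180),("side",330,200)):
    p,d=arm.camera(n); np.savez(n+"2.npz",p=p,d=d);a.append(cv2.resize(p[y:y+160,x:x+160,::-1],None,fx=2.4,fy=2.4,interpolation=2))
cv2.imwrite("pics/a4.png",np.hstack(a))
E
```

```text
(no output)
```

View pics/a4.png

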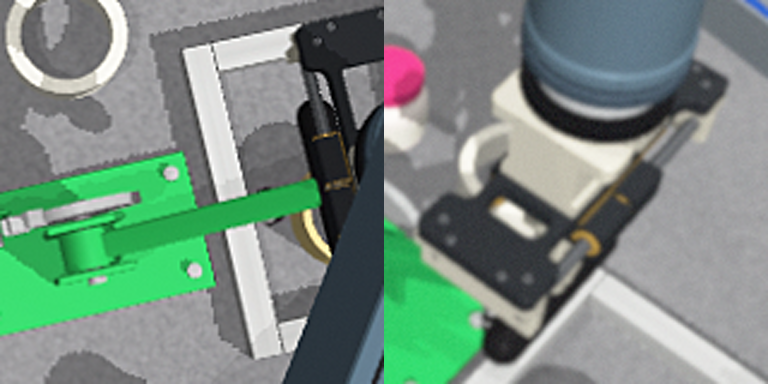

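The top half shows the green bar's end moved from px (445,265) to (462,259) and the handle shifted outward. The arm is following, so I carry on along the arc.

```bash
python3 -m creep '[{"dx":-0.16,"dy":0,"dz":0.24,"wx":0,"wy":0,"wz":0},{"dx":-0.16,"dy":0,"dz":0.24,"wx":0,"wy":0,"wz":0},{"dx":-0.14,"dy":0,"dz":0.25,"wx":0,"wy":0,"wz":0},{"dx":-0.13,"dy":0,"dz":0.25,"wx":0,"wy":0,"wz":0},{"dx":-0.12,"dy":0,"dz":0.26,"wx":0,"wy":0,"wz":0}]'
python3 -m creep '[{"dx":-0.11,"dy":0,"dz":0.26,"wx":0,"wy":0,"wz":0},{"dx":-0.1,"dy":0,"dz":0.27,"wx":0,"wy":0,"wz":0},{"dx":-0.09,"dy":0,"dz":0.27,"wx":0,"wy":0,"wz":0},{"dx":-0.07,"dy":0,"dz":0.28,"wx":0,"wy":0,"wz":0},{"dx":-0.06,"dy":0,"dz":0.28,"wx":0,"wy":0,"wz":0}]'
python3 s.py '[.560,-.115,.098]'
```

```text
clock: 8.4
eef_pos: [0.5737, -0.1694, 0.2627]
eef_rot: [0.002, 0.623, 0.782, -0.001]
force: [-0.5, -4.3, 7.2]
grip_width: 0.0007
finger_force: 3.7
clock: 8.9
eef_pos: [0.5771, -0.1819, 0.2218]
eef_rot: [0.003, 0.623, 0.782, -0.0]
force: [1.5, -4.2, 6.0]
grip_width: 0.0003
finger_force: 2.7
[[-0.222, 0.975, 0.004], [0.975, 0.223, -0.004], [-0.004, 0.003, -1.0]] [ 0.57707895 -0.18186918  0.22177504] 8.9 [ 1.45175231 -4.2348032   6.01782871] 0.0003280528679271968
rows units to go [ 2.30566555 -0.06252121  1.31539185]
```

Steady 6 to 7 N, in good contact. I continue to the stop.

```bash
python3 -m creep '[{"dx":-0.05,"dy":0,"dz":0.28,"wx":0,"wy":0,"wz":0},{"dx":-0.03,"dy":0,"dz":0.28,"wx":0,"wy":0,"wz":0},{"dx":-0.02,"dy":0,"dz":0.28,"wx":0,"wy":0,"wz":0},{"dx":0,"dy":0,"dz":0.2,"wx":0,"wy":0,"wz":0},{"dx":0,"dy":0,"dz":0.1,"wx":0,"wy":0,"wz":0}]'
python3 -m creep '[{"dx":0,"dy":0,"dz":0.1,"wx":0,"wy":0,"wz":0},{"dx":0,"dy":0,"dz":0,"wx":0,"wy":0,"wz":0}]'
```

```text
clock: 9.4
eef_pos: [0.5768, -0.1831, 0.1862]
eef_rot: [0.0, 0.623, 0.782, 0.0]
force: [2.0, -2.7, 3.9]
grip_width: 0.0007
finger_force: 2.1
clock: 9.6
eef_pos: [0.5764, -0.1826, 0.1831]
eef_rot: [-0.001, 0.623, 0.782, 0.0]
force: [0.9, -1.1, 1.6]
grip_width: 0.0005
finger_force: 0.8
```

```bash
python3 -m creep '[{"dx":0,"dy":0,"dz":0.1,"wx":0,"wy":0,"wz":0},{"dx":0,"dy":0,"dz":0,"wx":0,"wy":0,"wz":0}]'
python3 -m creep '[{"dx":0,"dy":0,"dz":0.05,"wx":0,"wy":0,"wz":0},{"dx":0,"dy":0,"dz":0.05,"wx":0,"wy":0,"wz":0},{"dx":0,"dy":0,"dz":0,"wx":0,"wy":0,"wz":0}]'
```

```text
clock: 9.8
eef_pos: [0.5765, -0.1826, 0.1814]
eef_rot: [-0.0, 0.623, 0.782, 0.0]
force: [-1.4, -0.9, 8.7]
grip_width: 0.0006
finger_force: 4.2
clock: 10.1
eef_pos: [0.5765, -0.1826, 0.1809]
eef_rot: [0.001, 0.623, 0.782, 0.0]
force: [-6.5, 1.1, 23.2]
grip_width: 0.0004
finger_force: 11.6
```

Hard stop at the expected height (TCP 0.181). Retreat and check.

```bash
python3 -m creep '[{"dx":0,"dy":0,"dz":-0.3,"wx":0,"wy":0,"wz":0},{"dx":0,"dy":0,"dz":-1,"wx":0,"wy":0,"wz":0},{"dx":0,"dy":0,"dz":-1,"wx":0,"wy":0,"wz":0},{"dx":0,"dy":0,"dz":-1,"wx":0,"wy":0,"wz":0},{"dx":0,"dy":0,"dz":-1,"wx":0,"wy":0,"wz":0}]'
python3 -m creep '[{"dx":0,"dy":0,"dz":-1,"wx":0,"wy":0,"wz":0},{"dx":0,"dy":0,"dz":-1,"wx":0,"wy":0,"wz":0},{"dx":0,"dy":0,"dz":0,"wx":0,"wy":0,"wz":0},{"dx":0,"dy":0,"dz":0,"wx":0,"wy":0,"wz":0}]'
python3 - <<'E'
from h import *
a=[]
for n,x,y in(("top",270,170),("side",230,200)):
    p,d=arm.camera(n); a.append(cv2.resize(p[y:y+270,x:x+270,::-1],None,fx=1.4,fy=1.4,interpolation=2))
    if n=="side":
        m=(p.max(-1)<45);m[:270]=0;m[:,:340]=0;m[370:]=0;m[:,430:]=0
        v,u=np.where(m&(d>0)); c=arm.calibration(n); P=np.array([dep(n,s,t,d[t,s]) for s,t in list(zip(u,v))[::12]]); print(len(P),np.percentile(P,[5,50,95],axis=0))
cv2.imwrite("pics/a5.png",np.hstack(a))
E
```

```text
clock: 10.6
eef_pos: [0.5759, -0.1819, 0.3067]
eef_rot: [-0.002, 0.623, 0.782, 0.0]
force: [-0.1, 0.1, -0.1]
grip_width: 0.0007
finger_force: 0.0
clock: 11.0
eef_pos: [0.5764, -0.1824, 0.3661]
eef_rot: [-0.001, 0.623, 0.782, 0.0]
force: [0.1, 0.0, -1.1]
grip_width: 0.0002
finger_force: 0.0
36 [[ 0.48209711 -0.20864539  0.09312147]
 [ 0.59306723 -0.1829633   0.09607235]
 [ 0.62061954 -0.16809185  0.40459141]]
```

View pics/a5.png

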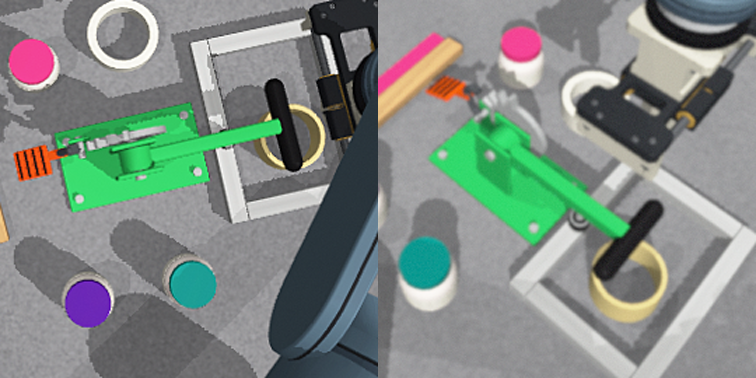

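The arm is level: the handle is at side-crop (628,240) with its top at about 0.096 m and the foot is on the rail. The tab (447,88) is still down, the other objects in view look unmoved, and the gripper is clear.

```bash
python3 -c "
from station import arm
print(arm.job_done())"
```

```text
the job is handed in; nothing more can be done
None
```

The frame is clamped: the tab was pressed to its stop and stayed down, the arm was pushed level until it met a hard stop with its foot on the rail, the other objects in view looked unmoved, and the job was handed in at about 11 s with the gripper clear (no verdict was returned).

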